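Fetch the rolling pin from under the sliding tray

TASK

The cook wants the rolling pin: gently slide the light wooden cutlery tray all the way to either end of its dark pastry-tool box without ramming it, then tip one end of the pin up through the short opening and draw it out from under the tray without prying it hard against box or tray. Leave the tray at that end and the other things where they stand, mind the lamps hanging beside the robot, and finish still holding the pin up in the gripper, level and still, about 10 cm clear above the tray and near the box, ready for the cook to take.

Things in the scene. Friction and masses are not known exactly. Their poses are not given: they have to be found in the camera images.
- pastry_box: Fixed open box of dark wood, 290 long (its x axis) x 174 wide (y) x 72 high; origin at the centre of its underside on the counter, z up. Inner floor 12 mm above the counter, inside 274 x 158 mm, walls 8 mm. The long walls rise to 72 mm and carry the tray, the end walls only to 62 mm. 61 mm is clear under the tray; with the tray at one end the opening at the other is 172 mm long.
- tray (a joint): Slide of the light wooden cutlery tray along the box's +x axis, 0 to 0.180 m; the tray's middle is at box x = -0.090 + value, so at 0 and 0.180 it is flush with the box's -x or +x end. Tray 110 long, 174 wide, underside 73 mm and rim 104 mm above the counter. Captive on the side walls (cannot lift off), stays where left, slides at 2 to 4 N. Spoon and opener in it are fixed.
- tray_grip (a point): Middle of the tray's handle at the tray's middle: a level dowel 12 mm thick, running along the box's y axis 115 mm above the counter, between two lugs 160 mm apart. Space is free beneath and beside it down to 95 mm above the counter.
- rolling_pin: Loose wooden rolling pin, 235 long, about 0.18 kg, lying on the box's floor roughly along the box. Origin at its middle on its axis (29 mm above the counter at the start), x along its length. The barrel is 34 mm thick and 135 long (67 to each side of the middle), its ends rounded; the two handles are at most 21 mm thick and 50 long.
- sugar_tin: Bystander: orange tin with a wooden lid, 72 x 72 x 95, loose; origin at the centre of its underside.
- kitchen_timer: Bystander: white round kitchen timer, 63 x 63 x 45, loose; origin at the centre of its underside.
- lemon: Bystander: a lemon, 78 x 55 x 56, loose; origin at the centre of its underside.

How it is judged:
By the outcome, as a careful person would: the job done as asked, in the order asked, and still so for the second after the job is handed in, while the arm keeps its last pose, push and grip.
It also fails if it takes over 45 s, if anything falls off the work surface, if the arm or the gripper's body presses on something with over 40 N, if the wrist force passes 120 N, or if a joint passes its speed limit or range.

ROBOT

A 7-joint arm with a two-finger parallel gripper is mounted at the origin on a cart in front of the work surface, level with it; the furniture and walls round the work are solid. World frame = base frame: x ahead of the robot, y to its left, z up, the work surface at z = 0. Lengths are in m, angles in rad, forces in N, time in s.
With the tool pointing down it reaches from about 0.4 to 0.85 m from the base axis. Payload 4.5 kg.
Tool frame: the origin (TCP) lies where the fingers leave the gripper's body, on its centre line; the fingertips stand 64 mm ahead of it and the grasp point (between the pads) lies 45 mm ahead of it; z points along the fingers, y is the line along which they close (so a half turn about z gives the same grasp; the last joint's range is limited). The gripper opens to 88 mm and grips with 3 to 60 N. Pads are 18 mm wide; open, the fingers measure 123 mm over their backs; the gripper's body (75 mm by 187 mm) begins 45 mm behind the grasp point.
Start: joints at [0.801, 0.689, -0.195, 1.565, 0.157, 0.902, -0.215], TCP at [0.45, -0.434, 0.303] pointing down, gripper open.
Joint ranges: [-3.01, 3.01], [-0.46, 2.08], [-1.47, 1.51], [0.13, 2.56], [-1, 4.14], [0.04, 2.09], [-2.66, 2.66]. Speed limits (rad/s): [2.57, 2.57, 3.14, 3.14, 3.14, 3.14, 3.14].

INTERFACE

Orientations are given as a unit quaternion [x, y, z, w].
In Python, from plant import r gives the robot as it stands.
- The arm moves only by the tool play_rows, never from a script. Its arguments are lists of equal length, an entry for each row: "translation": the shift along the tool's x, y, z in m, a list of three; "delta_rot": the turn, a rotation vector about the tool's x, y, z in degrees, a list of three; "grip": the opening, from -1 (shut) to 1 (fully open). In form: {"translation": [[x, y, z], ...], "delta_rot": [[rx, ry, rz], ...], "grip": [grip, ...]}. A call has 1 to 20 rows; each row shifts and turns the commanded pose from where the row before left it, along the tool's axes as they then stand; what a row does not reach is not made up. A row lasts 1/8 s, in which the tool goes at most 62.5 mm and 10.7 degrees, less where a joint would pass 70% of its speed; a pose out of reach is approached as far as the arm can. A call with a gripper value outside its range is refused whole. The fingers move at their own pace and stop on an object; "squeeze" is the grip in N (left out, the last holds). Time passes only in rows, so rows that do not move let the fingers close. It gives the time, the measured TCP pose, the force, the opening and the grip force at its end, in the units of the state.
- r.get_state(): the state, without advancing time (a new reading comes with each control period).
- r.snapshot(name): name is "scene" or "top"; returns the picture (480x640x3 uint8, blue, green, red); there is no depth.
- r.get_calibration(name): a dict with "intrinsics" (3x3 intrinsics, pixels), "eye" and "rotation" of the camera in the world. Camera axes: x right, y up, looking along -z (the intrinsics and any distortion apply to the point x, -y, -z); pixel columns grow to the right and rows downward; lengths in m; the calibration is good to about 2 mm. A picture is of the moment at which its call begins. get_calibration takes no time and is no camera call.
- r.finish_job(): hands the job in; it is judged then, once.
Trained networks look in the newest picture that a camera, given by its name, has taken for a name from the list of things; names that differ only in an ending like _2 or _b are one class to them, and where a whole thing is asked for, a point or a joint stands for the part that bears it (a point fixed in the world has none). Each returns a list of dicts, best first, with "confidence" (0 to 1); they miss things now and then, are a little off and sometimes report something else, mostly with a low value. They report only what shows in the picture. A call takes as long as a camera call.
- r.look_for(camera, target): "point" ([x, y, z] in m, in world coordinates, good to about 4 mm: the middle of the surface that is visible of it).
- r.silhouettes(camera, target): "pixels" (480x640 bool, what is visible of it).
The state is a dict: "clock": time; "q": joint angles; "qd": joint speeds; "joint_torque": joint torques, N m; "tool_pos": TCP position; "eef_rot": TCP orientation; "contact_force": force on the tool from outside, world axes, zero at the start; "moment": the same for the moment, N m; "opening": opening from 0.0 (shut) to 1.0 (fully open); "finger_force": force on a finger pad.
Only numpy, scipy, OpenCV 4.12 (cv2) and the standard library are available. Lean on these libraries where they do the work, as an engineer would, in place of code of your own. Each camera call takes 0.05 s, during which the arm holds its last target. There are 200 camera calls.

## Working session

There is one attempt and no reset: what is moved stays moved. The work goes in short steps, Python scripts to look and compute and a tool call to move; the robot and the scene stay as the last step left them, time stands still between calls to the robot, and variables do not carry over. Pictures are saved under pics/ and viewed, at most 10 in all, crops included, and the job is handed in when it is done.

Besides the shell and the picture viewer there is one more tool, called after "Emit:" as name(argument=value, ...) on one line, values as JSON. play_rows: Moves the arm, as the interface text tells. Its arguments: {"type":"object","properties":{"translation":{"type":"array","items":{"type":"array","items":{"type":"number"}}},"delta_rot":{"type":"array","items":{"type":"array","items":{"type":"number"}}},"grip":{"type":"array","items":{"type":"number"}},"squeeze":{"type":"number"}},"required":["translation","delta_rot","grip"]}

```bash
ls; mkdir -p pics
python3 - <<'E'
from plant import r
import cv2,numpy as np
for c in ("scene","top"):
    cv2.imwrite(f"pics/{c}0.png",r.snapshot(c))
    k=r.get_calibration(c);print(c,np.round(k["intrinsics"],1).tolist(),np.round(k["eye"],3),np.round(k["rotation"],3).tolist(),[x for x in k if x not in("intrinsics","eye","rotation")])
    for t in ("pastry_box","tray","rolling_pin","sugar_tin","kitchen_timer","lemon"):
        print(c,t,[(np.round(d["point"],3).tolist(),round(d["confidence"],2)) for d in r.look_for(c,t)][:3])
s=r.get_state();print({k:np.round(v,3).tolist() for k,v in s.items()})
E
```

```text
pics
scene [[502.2, 0.0, 327.4], [0.0, 502.2, 242.5], [0.0, 0.0, 1.0]] [-0.01  -0.618  0.711] [0.325, -0.159, -0.433, 0.826] []
scene pastry_box [([0.51, -0.447, 0.066], 0.62)]
scene tray [([0.496, -0.46, 0.091], 0.77)]
scene rolling_pin [([0.573, -0.362, 0.039], 0.92)]
scene sugar_tin [([0.502, -0.139, 0.053], 0.8)]
scene kitchen_timer [([0.422, -0.202, 0.035], 0.97)]
scene lemon [([0.33, -0.363, 0.047], 0.92)]
top [[584.3, 0.0, 317.7], [0.0, 584.3, 243.0], [0.0, 0.0, 1.0]] [ 0.282 -0.3    1.091] [-0.068, 0.068, 0.71, -0.697] []
top pastry_box [([0.59, -0.337, 0.008], 0.64)]
top tray [([0.427, -0.19, 0.041], 0.72), ([0.513, -0.124, 0.076], 0.4)]
top rolling_pin [([0.559, -0.374, 0.041], 0.73)]
top sugar_tin []
top kitchen_timer [([0.43, -0.191, 0.042], 0.61)]
top lemon []
{'clock': 0.7, 'q': [0.801, 0.689, -0.195, 1.565, 0.157, 0.903, -0.215], 'qd': [0.0, -0.0, 0.002, -0.001, -0.0, 0.001, 0.002], 'joint_torque': [-0.0, -52.736, -1.267, -15.372, -0.052, -0.001, -0.0], 'tool_pos': [0.45, -0.434, 0.303], 'eef_rot': [0.92, 0.391, 0.0, 0.0], 'contact_force': [-0.3, 0.491, 0.201], 'moment': [-0.001, -0.0, -0.054], 'finger_force': 0.0, 'opening': 0.999}
```

View pics/scene0.png

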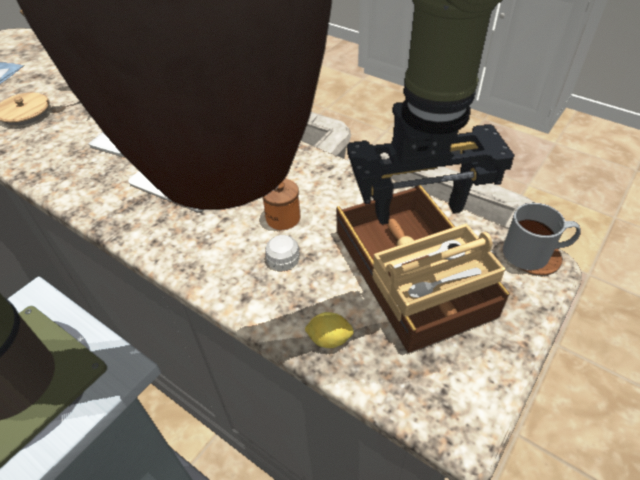

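View pics/top0.png

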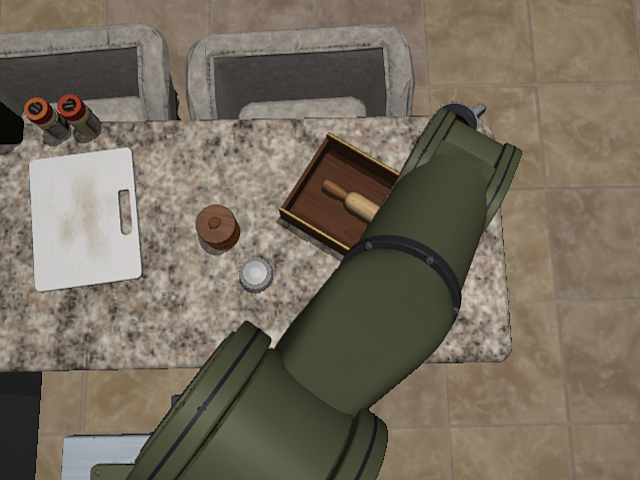

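The scene picture shows the box running from (340,210)/(425,190) to (408,343)/(505,293). The tray sits past mid-box around (440,270), and one pin handle shows at (397,232). In the top view, the box's far end lies at (330,135)–(281,212). A crop comes next for corner picking.

Run:
```python
import cv2,numpy as np
a=cv2.imread("pics/scene0.png")[175:355,325:525]
cv2.imwrite("pics/c1.png",cv2.resize(a,None,fx=3.3,fy=3.3,interpolation=cv2.INTER_CUBIC)[:600])
b=cv2.imread("pics/top0.png")[120:270,265:425]
cv2.imwrite("pics/c2.png",cv2.resize(b,None,fx=4,fy=4,interpolation=cv2.INTER_CUBIC))
```

```text
(no output)
```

View pics/c1.png

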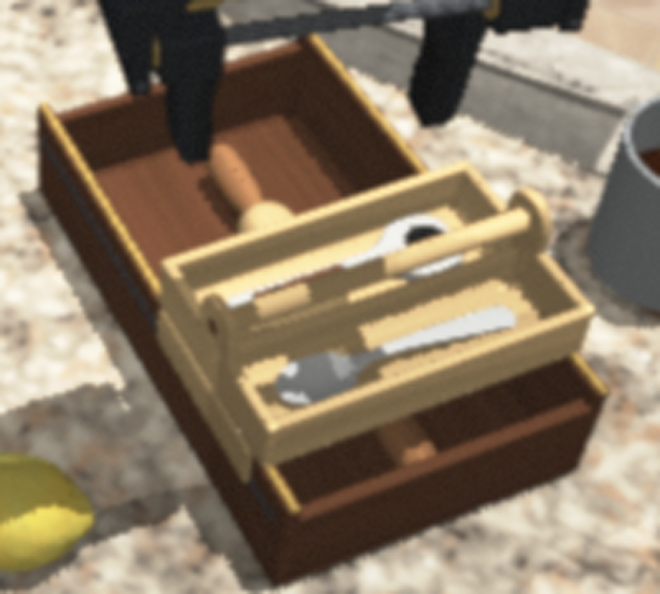

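View pics/c2.png

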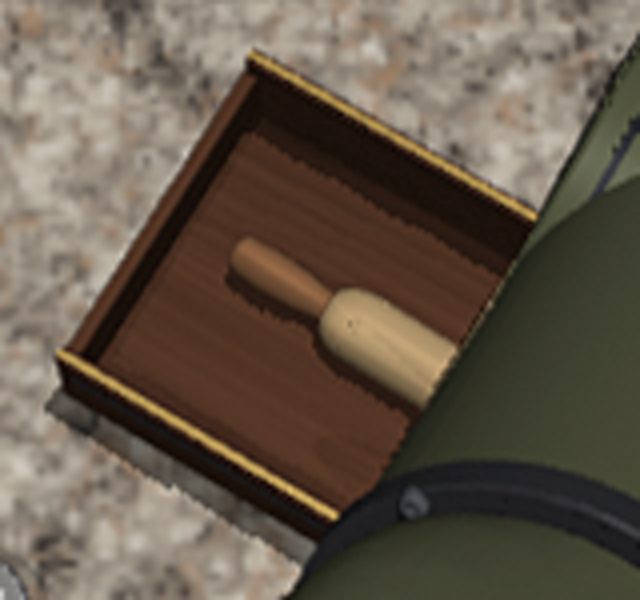

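```bash
cat > h.py <<'E'
from plant import r
import numpy as np
from scipy.spatial.transform import Rotation as R
from scipy.optimize import least_squares
C={c:r.get_calibration(c) for c in("scene","top")}
def rot(k):
    q=np.array(k["rotation"]);return R.from_quat(q).as_matrix() if q.size==4 else q
def proj(c,p):
    k=C[c];d=(np.atleast_2d(p)-k["eye"])@rot(k);d=d*[1,-1,-1];u=d@np.array(k["intrinsics"]).T;return u[:,:2]/u[:,2:]
def ray(c,uv,z):
    k=C[c];d=np.linalg.inv(k["intrinsics"])@[*uv,1];d=rot(k)@(d*[1,-1,-1]);e=np.array(k["eye"]);return e+d*(z-e[2])/d[2]
def s1(x,y):return (325+(x+.5)/3.3-.5,175+(y+.5)/3.3-.5)
def s2(x,y):return (265+(x+.5)/4-.5,120+(y+.5)/4-.5)
E
python3 - <<'E'
from h import *
L,W=.145,.087
# u toward far end A, v left of it
obs=[("top",s2(250,52),(L,-W,.072)),("top",s2(58,352),(L,W,.072)),
("scene",s1(42,106),(L,W,.072)),("scene",s1(275,583),(-L,W,0)),("scene",s1(578,470),(-L,-W,0)),("scene",s1(606,392),(-L,-W,.072)),("scene",s1(312,36),(L,-W,.072))]
for c,uv,p in obs: print(c,p,np.round(ray(c,uv,p[2]),3))
def T(s,p):
    c,q=np.cos(s[2]),np.sin(s[2]);return np.array([s[0]+c*p[0]-q*p[1],s[1]+q*p[0]+c*p[1],p[2]])
f=lambda s:np.concatenate([proj(c,T(s,p))[0]-uv for c,uv,p in obs])
for s0 in (0.5,1.5):
  o=least_squares(f,[.5,-.42,s0],loss="soft_l1");print(o.x,np.degrees(o.x[2]),o.cost,np.round(o.fun.reshape(-1,2),1).tolist())
s=o.x
def toB(P):
    c,q=np.cos(s[2]),np.sin(s[2]);d=P[:2]-s[:2];return np.round([c*d[0]+q*d[1],-q*d[0]+c*d[1],P[2]],4)
print("dowel",toB(ray("scene",s1(225,318),.115)),toB(ray("scene",s1(525,222),.115)))
print("pin tipA",toB(ray("top",s2(240,250),.035)),toB(ray("scene",s1(222,155),.035)),"barrelA",toB(ray("top",s2(335,312),.035)),"B",toB(ray("scene",s1(420,455),.035)))
print("tray topedges",toB(ray("scene",s1(165,262),.104)),toB(ray("scene",s1(465,168),.104)),toB(ray("scene",s1(590,308),.104)),toB(ray("scene",s1(265,455),.080)))
E
```

```text
top (0.145, -0.087, 0.072) [ 0.688 -0.324  0.072]
top (0.145, 0.087, 0.072) [ 0.547 -0.235  0.072]
scene (0.145, 0.087, 0.072) [ 0.544 -0.238  0.072]
scene (-0.145, 0.087, 0) [ 0.394 -0.476  0.   ]
scene (-0.145, -0.087, 0) [ 0.537 -0.571 -0.   ]
scene (-0.145, -0.087, 0.072) [ 0.531 -0.57   0.072]
scene (0.145, -0.087, 0.072) [ 0.68  -0.334  0.072]
[ 0.54032179 -0.40288632  1.00103726] 57.35521009587739 12.281545826190914 [[1.9, -2.1], [-0.5, 0.9], [-1.4, -1.1], [-0.4, 2.7], [-0.1, 0.9], [2.2, -1.3], [-0.2, -4.6]]
[ 0.54032179 -0.40288632  1.00103726] 57.35521033829962 12.28154582619096 [[1.9, -2.1], [-0.5, 0.9], [-1.4, -1.1], [-0.4, 2.7], [-0.1, 0.9], [2.2, -1.3], [-0.2, -4.6]]
dowel [-0.0644  0.0815  0.115 ] [-0.0682 -0.0791  0.115 ]
pin tipA [ 0.1058 -0.0081  0.035 ] [ 0.0988 -0.0079  0.035 ] barrelA [ 0.0523 -0.0056  0.035 ] B [-0.1227 -0.0017  0.035 ]
tray topedges [-0.0142  0.0871  0.104 ] [-0.0173 -0.0804  0.104 ] [-0.1188 -0.0835  0.104 ] [-0.1188  0.0862  0.08  ]
```

Emit:
play_rows(translation=[[0, 0, 0], [0, 0, 0], [0.009, 0.015, 0], [0.009, 0.015, 0], [0.009, 0.015, 0], [0.009, 0.014, 0], [0, 0, 0.03], [0, 0, 0.03], [0, 0, 0.025], [0, 0, 0]], delta_rot=[[0, 0, -5.6], [0, 0, -5.7], [0, 0, 0], [0, 0, 0], [0, 0, 0], [0, 0, 0], [0, 0, 0], [0, 0, 0], [0, 0, 0], [0, 0, 0]], grip=[-1, -1, -1, -1, -1, -1, -1, -1, -1, -1], squeeze=10)

```text
clock: 1.95
tool_pos: [0.5181, -0.4345, 0.2157]
eef_rot: [0.877, 0.48, -0.001, -0.002]
contact_force: [-1.2, 0.0, 0.1]
opening: 0.004
finger_force: 0.0
```

Run:
```python
from h import *
import cv2
s=r.get_state();print(s["clock"],np.round(s["tool_pos"],4),R.from_quat(s["eef_rot"]).as_matrix().round(3).tolist(),np.round(s["contact_force"],1),s["opening"])
a=r.snapshot("scene");cv2.imwrite("pics/s1.png",a)
cv2.imwrite("pics/c3.png",cv2.resize(a[150:350,320:540],None,fx=3,fy=3,interpolation=cv2.INTER_CUBIC))
```

```text
1.95 [ 0.5181 -0.4345  0.2157] [[0.539, 0.842, -0.004], [0.842, -0.539, 0.003], [0.0, -0.005, -1.0]] [-1.2  0.   0.1] 0.0043500494927169835
```

View pics/c3.png

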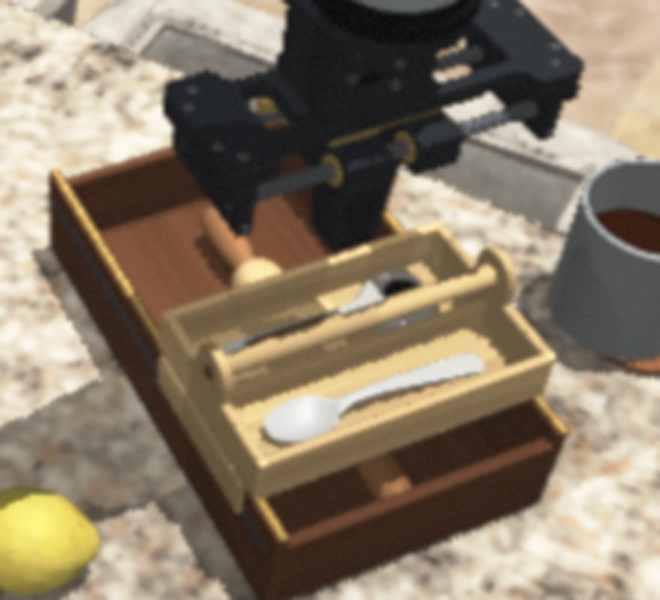

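The closed fingertips show at crop (340,245), just behind the tray's far rim line. The dowel runs from (222,365) to (495,270) in the crop.

Run:
```python
from h import *
t=np.array([.5181,-.4345,.152]);f=lambda x,y:(320+(x+.5)/3-.5,150+(y+.5)/3-.5)
print(proj("scene",t),f(345,240))
a=np.radians(57.36);U=np.array([np.cos(a),np.sin(a)]);V=np.array([-U[1],U[0]]);c=np.array([.5403,-.4029])
for n,p,z in[("tip",f(345,240),.152),("d1",f(222,365),.115),("d2",f(495,270),.115),("rimAl",f(165,322),.104),("rimAr",f(440,228),.104),("rimBl",f(240,490),.1),("Bwall",f(278,545),.062),("wallAl",f(53,172),.072),("wallBr",f(566,432),.072)]:
    P=ray("scene",p,z)[:2];print(n,P.round(4),"u,v",((P-c)@U).round(4),((P-c)@V).round(4))
print("tcp u",(t[:2]-c)@U,(t[:2]-c)@V)
```

```text
[[433.25400471 228.01738577]] (434.6666666666667, 229.66666666666669)
tip [ 0.5161 -0.4379] u,v -0.0425 0.0015
d1 [ 0.4372 -0.4145] u,v -0.0654 0.0806
d2 [ 0.5755 -0.5022] u,v -0.0646 -0.0832
rimAl [ 0.454  -0.3711] u,v -0.0198 0.0898
rimAr [ 0.5992 -0.462 ] u,v -0.018 -0.0814
rimBl [ 0.3855 -0.4556] u,v -0.1279 0.1019
Bwall [ 0.3919 -0.4775] u,v -0.1429 0.0847
wallAl [ 0.5437 -0.2379] u,v 0.1408 0.0861
wallBr [ 0.5307 -0.5703] u,v -0.1461 -0.0822
tcp u -0.03858336873704586 0.0016503505388713545
```

Emit:
play_rows(translation=[[0, 0, 0.02], [0, 0, 0.02], [0, 0, 0.009], [0, 0, 0.003], [-0.003, 0, 0], [-0.003, 0, 0], [-0.003, 0, 0], [-0.003, 0, 0], [-0.003, 0, 0], [-0.003, 0, 0], [-0.003, 0, 0]], delta_rot=[[0, 0, 0], [0, 0, 0], [0, 0, 0], [0, 0, 0], [0, 0, 0], [0, 0, 0], [0, 0, 0], [0, 0, 0], [0, 0, 0], [0, 0, 0], [0, 0, 0]], grip=[-1, -1, -1, -1, -1, -1, -1, -1, -1, -1, -1])

```text
clock: 3.38
tool_pos: [0.5081, -0.4529, 0.1659]
eef_rot: [0.877, 0.48, 0.0, 0.0]
contact_force: [1.4, 2.2, 1.5]
opening: 0.004
finger_force: 1.1
```

Emit:
play_rows(translation=[[-0.003, 0, 0], [-0.003, 0, 0], [-0.002, 0, 0], [-0.002, 0, 0], [-0.001, 0, 0], [-0.001, 0, 0], [0, 0, 0]], delta_rot=[[0, 0, 0], [0, 0, 0], [0, 0, 0], [0, 0, 0], [0, 0, 0], [0, 0, 0], [0, 0, 0]], grip=[-1, -1, -1, -1, -1, -1, -1])

```text
clock: 4.25
tool_pos: [0.5012, -0.4632, 0.1657]
eef_rot: [0.877, 0.48, -0.0, 0.0]
contact_force: [1.9, 1.1, 1.1]
opening: 0.004
finger_force: 0.8
```

Emit:
play_rows(translation=[[-0.001, 0, 0], [-0.001, 0, 0], [-0.001, 0, 0], [-0.001, 0, 0]], delta_rot=[[0, 0, 0], [0, 0, 0], [0, 0, 0], [0, 0, 0]], grip=[-1, -1, -1, -1])

```text
clock: 4.75
tool_pos: [0.4999, -0.4653, 0.1657]
eef_rot: [0.877, 0.48, 0.001, -0.001]
contact_force: [3.2, 4.6, 0.9]
opening: 0.005
finger_force: 2.7
```

Emit:
play_rows(translation=[[-0.001, 0, 0], [-0.001, 0, 0], [0, 0, 0]], delta_rot=[[0, 0, 0], [0, 0, 0], [0, 0, 0]], grip=[-1, -1, -1])

```text
clock: 5.12
tool_pos: [0.4997, -0.4655, 0.1657]
eef_rot: [0.877, 0.481, 0.002, -0.001]
contact_force: [4.1, 5.5, 0.9]
opening: 0.005
finger_force: 3.6
```

Emit:
play_rows(translation=[[0.005, 0, 0], [0.008, 0, 0], [0, 0, -0.02], [0, 0, -0.04], [0, 0, -0.04], [0, 0, 0]], delta_rot=[[0, 0, 0], [0, 0, 0], [0, 0, 0], [0, 0, 0], [0, 0, 0], [0, 0, 0]], grip=[-1, -1, -1, -1, 1, 1])

```text
clock: 5.88
tool_pos: [0.5064, -0.459, 0.2711]
eef_rot: [0.878, 0.479, 0.001, 0.004]
contact_force: [0.0, -0.2, 0.3]
opening: 0.211
finger_force: 0.0
```

Run:
```python
from h import *
import cv2
s=r.get_state();print(s["clock"],np.round(s["tool_pos"],4),np.round(s["contact_force"],1),s["opening"])
a=r.snapshot("scene");b=r.snapshot("top")
for c in("scene","top"):
    for t in ("rolling_pin",): print(c,[(np.round(d["point"],3).tolist(),d["confidence"]) for d in r.look_for(c,t)])
    m=r.silhouettes(c,"rolling_pin")
    if m: np.save(f"m_{c}.npy",m[0]["pixels"]);print(m[0]["pixels"].sum())
A=cv2.resize(a[160:360,320:520],(400,400),interpolation=cv2.INTER_CUBIC);B=cv2.resize(b[120:270,265:415],(400,400),interpolation=cv2.INTER_CUBIC)
cv2.imwrite("pics/c4.png",np.hstack([A,B]))
```

```text
5.875 [ 0.5064 -0.459   0.2711] [ 0.  -0.2  0.3] 0.21101590663265007
scene [([0.567, -0.368, 0.039], 0.83)]
512
top [([0.564, -0.374, 0.042], 0.91), ([0.591, -0.335, 0.014], 0.52)]
837
```

View pics/c4.png

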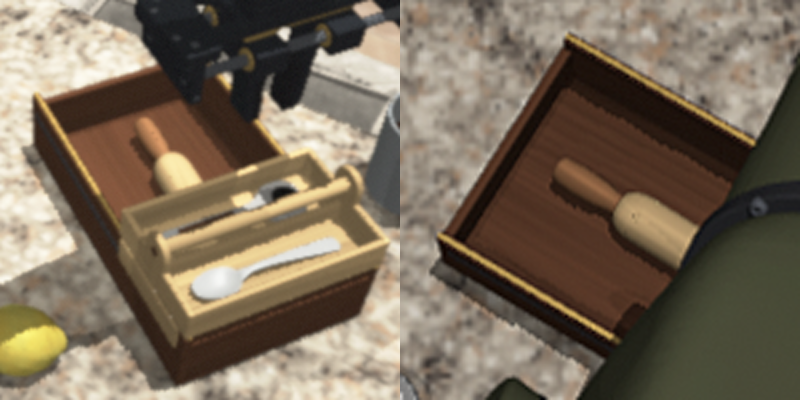

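The tray is flush with the near end. The pin's far handle and about half the barrel are free in the opening.

Run:
```python
from h import *
import cv2
a=np.radians(57.36);U=np.array([np.cos(a),np.sin(a)]);V=np.array([-U[1],U[0]]);c=np.array([.5403,-.4029])
for cam in("scene","top"):
    m=np.load(f"m_{cam}.npy").astype(np.uint8);n,l,st,_=cv2.connectedComponentsWithStats(m);m=l==1+np.argmax(st[1:,4])
    y,x=np.nonzero(m);P=np.array([ray(cam,q,.029)[:2] for q in zip(x,y)])-c
    u=P@U;v=P@V;print(cam,"u range",u.min().round(4),u.max().round(4))
    for lo in np.arange(-.04,.11,.01):
        k=(u>=lo)&(u<lo+.01)
        if k.sum()>5:print(round(lo+.005,3),k.sum(),"v mid",((v[k].min()+v[k].max())/2).round(4),"w",np.ptp(v[k]).round(4))
```

```text
scene u range 0.0182 0.1092
0.015 16 v mid -0.0046 w 0.0304
0.025 89 v mid -0.0067 w 0.039
0.035 87 v mid -0.0063 w 0.038
0.045 78 v mid -0.0076 w 0.0359
0.055 53 v mid -0.0081 w 0.0278
0.065 40 v mid -0.0072 w 0.0176
0.075 39 v mid -0.0077 w 0.0184
0.085 41 v mid -0.008 w 0.0198
0.095 42 v mid -0.0085 w 0.0204
0.105 27 v mid -0.0092 w 0.0159
top u range 0.0002 0.1105
0.005 87 v mid -0.0069 w 0.0344
0.015 95 v mid -0.0068 w 0.034
0.025 96 v mid -0.0074 w 0.0345
0.035 97 v mid -0.0078 w 0.0345
0.045 91 v mid -0.0078 w 0.0331
0.055 69 v mid -0.0072 w 0.0279
0.065 49 v mid -0.007 w 0.0173
0.075 57 v mid -0.0066 w 0.0216
0.085 68 v mid -0.0068 w 0.0253
0.095 68 v mid -0.0077 w 0.0257
0.105 58 v mid -0.0089 w 0.0227
```

Emit:
play_rows(translation=[[0.015, 0.001, 0], [0.018, 0.001, 0], [0.02, 0.001, 0], [0.02, 0.001, 0], [0.015, 0.001, 0], [0.0095, 0.0005, 0], [0, 0, 0.025], [0, 0, 0.03], [0, 0, 0.03], [0, 0, 0.025], [0, 0, 0.02], [0, 0, 0.01], [0, 0, 0]], delta_rot=[[0, 0, 0], [0, 0, 0], [0, 0, 0], [0, 0, 0], [0, 0, 0], [0, 0, 0], [0, 0, 0], [0, 0, 0], [0, 0, 0], [0, 0, 0], [0, 0, 0], [0, 0, 0], [0, 0, 0]], grip=[0.4, 0.4, 0.4, 0.4, 0.4, 0.4, 0.4, 0.4, 0.4, 0.4, 0.4, 0.4, 0.4])

```text
clock: 7.8
tool_pos: [0.5622, -0.378, 0.1254]
eef_rot: [0.877, 0.48, -0.0, -0.0]
contact_force: [0.1, -0.6, 0.9]
opening: 0.701
finger_force: 0.0
```

Emit:
play_rows(translation=[[-0.001, 0.002, 0.015], [0, 0, 0.012], [0, 0, 0.008], [0, 0, 0.004], [0, 0, 0], [0, 0, 0]], delta_rot=[[0, 0, 0], [0, 0, 0], [0, 0, 0], [0, 0, 0], [0, 0, 0], [0, 0, 0]], grip=[0.4, 0.4, 0.4, 0.4, 0.4, 0.4])

```text
clock: 8.55
tool_pos: [0.5637, -0.3801, 0.0871]
eef_rot: [0.877, 0.48, 0.0, 0.0]
contact_force: [-0.0, 0.9, -0.1]
opening: 0.702
finger_force: 0.0
```

Emit:
play_rows(translation=[[0, 0, 0.003], [0, 0, 0.002], [0, 0, 0], [0, 0, 0], [0, 0, 0], [0, 0, 0], [0, 0, 0], [0, 0, 0]], delta_rot=[[0, 0, 0], [0, 0, 0], [0, 0, 0], [0, 0, 0], [0, 0, 0], [0, 0, 0], [0, 0, 0], [0, 0, 0]], grip=[0.4, 0.4, -0.4, -0.4, -0.4, -0.4, -0.4, -0.4], squeeze=35)

```text
clock: 9.55
tool_pos: [0.5634, -0.3799, 0.0818]
eef_rot: [0.877, 0.48, -0.0, -0.0]
contact_force: [-0.3, 0.6, 0.5]
opening: 0.373
finger_force: 34.9
```

Run:
```python
import numpy as np
n=7;P=[]
for i in range(n+1):
    f=i/n;t=np.radians(14*f);c,s=np.cos(t),np.sin(t)
    tip=np.array([-.126+.008*f,.029-.004*f]);P.append((tip+[.158*c-.053*s,.158*s+.053*c],t))
for (p,t),(q,_) in zip(P,P[1:]):
    d=q-p;c,s=np.cos(t),np.sin(t);print(np.round([d@[c,s],-(d@[-s,c])],4),q.round(4))
```

```text
[-0.0008 -0.0049] [0.0312 0.0869]
[-0.0008 -0.0049] [0.0302 0.0917]
[-0.0008 -0.0048] [0.029  0.0965]
[-0.0009 -0.0048] [0.0277 0.1012]
[-0.0009 -0.0048] [0.0261 0.1058]
[-0.0009 -0.0047] [0.0244 0.1103]
[-0.0009 -0.0047] [0.0225 0.1146]
```

Emit:
play_rows(translation=[[-0.0008, 0, -0.0049], [-0.0008, 0, -0.0049], [-0.0008, 0, -0.0048], [-0.0009, 0, -0.0048], [-0.0009, 0, -0.0048], [-0.0009, 0, -0.0047], [-0.0009, 0, -0.0047], [0, 0, 0]], delta_rot=[[0, 2, 0], [0, 2, 0], [0, 2, 0], [0, 2, 0], [0, 2, 0], [0, 2, 0], [0, 2, 0], [0, 0, 0]], grip=[-0.4, -0.4, -0.4, -0.4, -0.4, -0.4, -0.4, -0.4])

```text
clock: 10.55
tool_pos: [0.5577, -0.3892, 0.1145]
eef_rot: [0.871, 0.475, 0.107, -0.058]
contact_force: [0.3, 0.9, -2.5]
opening: 0.377
finger_force: 34.9
```

Run:
```python
from h import *
import cv2
s=r.get_state();M=R.from_quat(s["eef_rot"]).as_matrix();c=np.array([.5403,-.4029,0])
print(s["clock"],np.round(s["tool_pos"],4),M.round(3).tolist(),np.round(s["contact_force"],1),np.round(s["moment"],2),s["opening"],s["finger_force"])
a=r.snapshot("scene");b=r.snapshot("top")
A=cv2.resize(a[140:340,320:520],(400,400),interpolation=cv2.INTER_CUBIC);B=cv2.resize(b[110:310,235:435],(400,400),interpolation=cv2.INTER_CUBIC)
cv2.imwrite("pics/c5.png",np.hstack([A,B]))
```

```text
10.55 [ 0.5577 -0.3892  0.1145] [[0.525, 0.841, 0.131], [0.816, -0.541, 0.203], [0.242, 0.0, -0.97]] [ 0.3  0.9 -2.5] [-0.17  0.11 -0.01] 0.37709615964443777 34.91342604160309
```

View pics/c5.png

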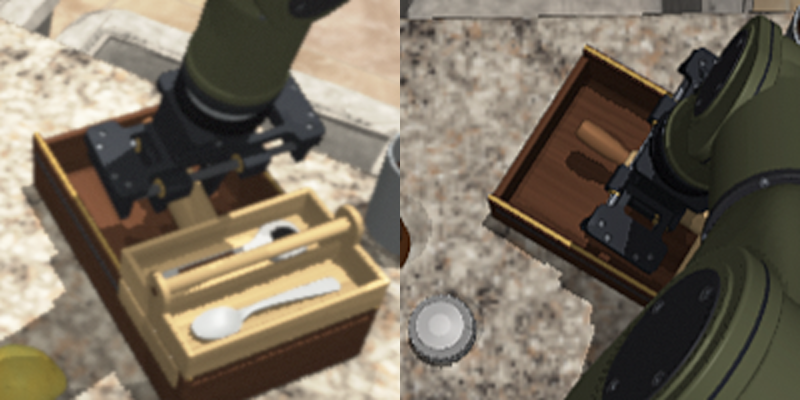

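Run:
```python
from h import *
a=np.radians(57.36);U=np.array([np.cos(a),np.sin(a)]);V=np.array([-U[1],U[0]]);c=np.array([.5403,-.4029])
B=lambda u,v,z:[*(c+u*U+v*V),z]
for t in(0,8,11,14,17):
    g=np.array([.0225,.1145])+.053*np.array([np.sin(np.radians(14)),-np.cos(np.radians(14))]); e=g+.077*np.array([np.cos(np.radians(t)),np.sin(np.radians(t))])
    print(t,e.round(3),proj("top",B(e[0],-.007,e[1])).round(1))
print("obs tip", 235+185/2,110+130/2)
for d in r.look_for("top","rolling_pin"):print(np.round(d["point"],3),d["confidence"])
m=r.silhouettes("top","rolling_pin");
for k in m[:2]:
    y,x=np.nonzero(k["pixels"]);print(k["confidence"],x.min(),y[x==x.min()].mean(),x.max(),y.min(),len(x))
```

```text
0 [0.112 0.063] [[321.5 176.4]]
8 [0.112 0.074] [[321.9 174.8]]
11 [0.111 0.078] [[322.2 174.3]]
14 [0.11  0.082] [[322.6 173.9]]
17 [0.109 0.086] [[323.1 173.5]]
obs tip 327.5 175.0
[ 0.583 -0.348  0.083] 0.76
0.89 323 176.0 387 170 385
```

Emit:
play_rows(translation=[[0.004, 0, 0], [0.008, 0, 0], [0.008, 0, 0], [0.01, 0, 0], [0.01, 0, 0]], delta_rot=[[0, 0, 0], [0, 0, 0], [0, 0, 0], [0, 0, 0], [0, 0, 0]], grip=[-0.4, -0.4, -0.4, -0.4, -0.4])

```text
clock: 11.38
tool_pos: [0.5799, -0.3543, 0.1244]
eef_rot: [0.871, 0.477, 0.107, -0.058]
contact_force: [-0.1, 0.1, -1.8]
opening: 0.376
finger_force: 34.9
```

Emit:
play_rows(translation=[[0.01, 0, 0], [0.012, 0, 0], [0.012, 0, 0], [0.012, 0, 0], [0.012, 0, 0], [0.012, 0, 0], [0.005, 0, 0], [0, 0, 0]], delta_rot=[[0, 0, 0], [0, 0, 0], [0, 0, 0], [0, 0, 0], [0, 0, 0], [0, 0, 0], [0, 0, 0], [0, 0, 0]], grip=[-0.4, -0.4, -0.4, -0.4, -0.4, -0.4, -0.4, -0.4])

```text
clock: 12.38
tool_pos: [0.6188, -0.2935, 0.1423]
eef_rot: [0.871, 0.477, 0.107, -0.058]
contact_force: [-0.9, -1.2, -1.8]
opening: 0.373
finger_force: 34.9
```

Run:
```python
from h import *
import cv2
s=r.get_state();c=np.array([.5403,-.4029])
a=np.radians(57.36);U=np.array([np.cos(a),np.sin(a)]);p=np.array(s["tool_pos"]);u=(p[:2]-c)@U
t=np.arcsin(R.from_quat(s["eef_rot"]).as_matrix()[2,0]);print("tcp u",u,"pitch",np.degrees(t),"tip",u+.053*np.sin(t)-.158*np.cos(t),p[2]-.053*np.cos(t)-.158*np.sin(t),np.round(s["contact_force"],1))
a=r.snapshot("scene");b=r.snapshot("top")
A=cv2.resize(a[140:340,320:520],(400,400),interpolation=cv2.INTER_CUBIC);B=cv2.resize(b[80:280,235:435],(400,400),interpolation=cv2.INTER_CUBIC)
cv2.imwrite("pics/c6.png",np.hstack([A,B]))
```

```text
tcp u 0.13445026709024474 pitch 13.999035971912875 tip -0.006036105566337963 0.052696878203372675 [-0.9 -1.2 -1.8]
```

View pics/c6.png

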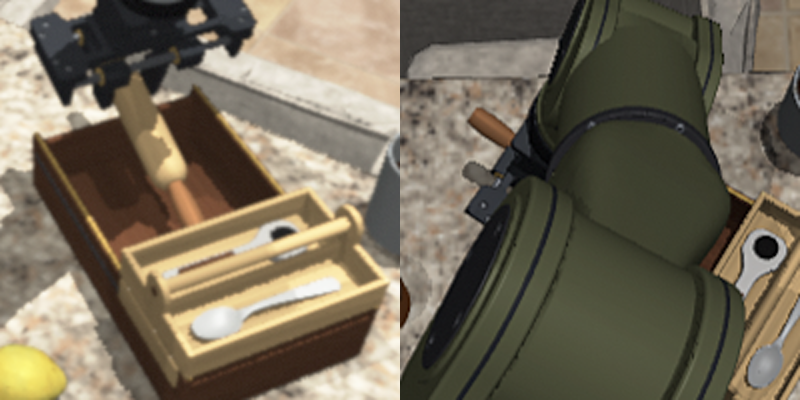

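Emit:
play_rows(translation=[[0.003, 0, -0.01], [0.0044, 0, -0.0175], [0.0044, 0, -0.0175], [0.0044, 0, -0.0175], [0.003, 0, -0.012], [0.002, 0, -0.01], [0.002, 0, -0.01], [0.002, 0, -0.01], [0.001, 0, -0.01], [0.001, 0, -0.01], [0, 0, -0.01], [0, 0, -0.01], [-0.008, 0, 0], [-0.016, 0, 0], [-0.018, 0, 0], [-0.018, 0, 0], [-0.014, 0, 0], [-0.006, 0, 0], [0, 0, 0], [0, 0, 0]], delta_rot=[[0, 0, 0], [0, 0, 0], [0, 0, 0], [0, 0, 0], [0, 0, 0], [0, -2, 0], [0, -2, 0], [0, -2, 0], [0, -2, 0], [0, -2, 0], [0, -2, 0], [0, -2, 0], [0, 0, 0], [0, 0, 0], [0, 0, 0], [0, 0, 0], [0, 0, 0], [0, 0, 0], [0, 0, 0], [0, 0, 0]], grip=[-0.4, -0.4, -0.4, -0.4, -0.4, -0.4, -0.4, -0.4, -0.4, -0.4, -0.4, -0.4, -0.4, -0.4, -0.4, -0.4, -0.4, -0.4, -0.4, -0.4])

```text
clock: 14.98
tool_pos: [0.5754, -0.3613, 0.2899]
eef_rot: [0.877, 0.48, 0.0, -0.0]
contact_force: [0.0, 1.1, -1.1]
opening: 0.375
finger_force: 34.9
```

Run:
```python
from h import *
import cv2
s=r.get_state();c=np.array([.5403,-.4029])
an=np.radians(57.36);U=np.array([np.cos(an),np.sin(an)]);V=np.array([-U[1],U[0]]);p=np.array(s["tool_pos"]);M=R.from_quat(s["eef_rot"]).as_matrix()
print(p.round(4),M.round(3).tolist(),s["clock"],"u",(p[:2]-c)@U,(p[:2]-c)@V)
g=p+.053*M[:,2]
a=r.snapshot("scene")
for t in(-6,-3,0,3,6,9):
    d=np.cos(np.radians(t))*M[:,0]+np.sin(np.radians(t))*np.array([0,0,1.])
    print(t,"A",proj("scene",g+.077*d).round(1),"B",proj("scene",g-.158*d).round(1),"barrelB",proj("scene",g-.108*d).round(1))
m=r.silhouettes("scene","rolling_pin")
y,x=np.nonzero(m[0]["pixels"]);print(m[0]["confidence"],len(x),x.min(),y.min(),x.max(),y.max())
cv2.imwrite("pics/c7.png",cv2.resize(a[100:300,330:530],(600,600),interpolation=cv2.INTER_CUBIC))
```

```text
[ 0.5754 -0.3613  0.2899] [[0.538, 0.843, 0.001], [0.843, -0.538, 0.001], [0.001, 0.0, -1.0]] 14.975 u 0.053922282381989844 -0.007099797174950079
-6 A [[391.5 126. ]] B [[474.9 205. ]] barrelB [[453.8 185. ]]
-3 A [[391.6 123.8]] B [[473.9 209.8]] barrelB [[453.3 188.3]]
0 A [[391.7 121.7]] B [[472.8 214.4]] barrelB [[452.7 191.4]]
3 A [[392.  119.6]] B [[471.5 218.7]] barrelB [[452.  194.3]]
6 A [[392.2 117.6]] B [[470.1 222.6]] barrelB [[451.2 197.1]]
9 A [[392.6 115.6]] B [[468.5 226.3]] barrelB [[450.3 199.7]]
0.96 1951 409 134 476 221
```

View pics/c7.png

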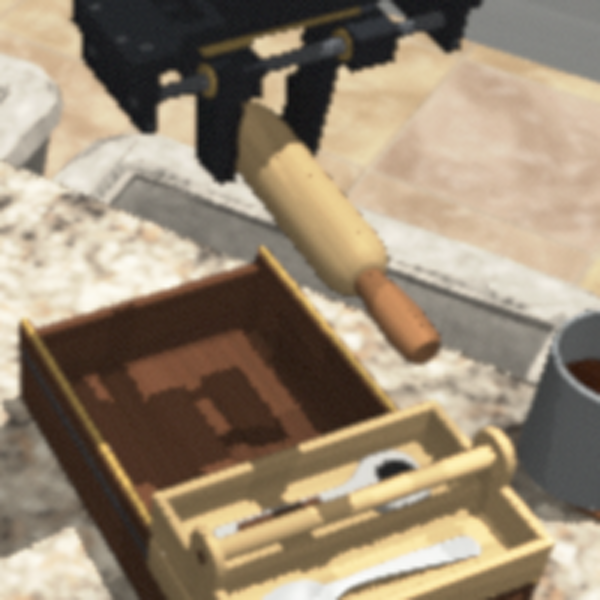

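Emit:
play_rows(translation=[[0, 0, 0.003], [0, 0, 0.003], [0, 0, 0], [0, 0, 0], [0, 0, 0], [0, 0, 0]], delta_rot=[[0, -0.5, 0], [0, 0, 0], [0, 0, 0], [0, 0, 0], [0, 0, 0], [0, 0, 0]], grip=[-0.4, -0.4, -0.4, -0.4, -0.4, -0.4])

```text
clock: 15.82
tool_pos: [0.5748, -0.3624, 0.2839]
eef_rot: [0.877, 0.48, -0.004, 0.002]
contact_force: [-0.1, -0.2, -2.0]
opening: 0.375
finger_force: 34.9
```

Run:
```python
from plant import r
s=r.get_state();print(s["tool_pos"],max(abs(x) for x in s["qd"]),s["finger_force"])
print(r.finish_job())
```

```text
[ 0.5747541  -0.36241633  0.28393327] 0.0007083937422628086 34.91592228412628
the job is handed in; nothing more can be done
None
```

The job is handed in, with no verdict returned: the tray is at the near end of its box, and the pin is drawn out and held still, level to about 1°, roughly 11 cm above the tray rim (about 9 cm above its handle).

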